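Load the indexing slide, move it one hole on and hold the lock pin home

ROBOT

A 6-joint arm with a two-finger parallel gripper is mounted at the origin on the work surface; the furniture and walls round the work are solid. World frame = base frame: x ahead of the robot, y to its left, z up, the work surface at z = 0. Lengths are in mm, angles in rad, forces in N, time in s.
With the tool pointing down it reaches from about 350 to 975 mm from the base axis. Payload 7.1 kg.
Tool frame: the origin (TCP) lies midway between the tips of the shut fingers; the grasp point (between the pads) lies 19 mm behind it (ctrl.grip_depth is the distance from the TCP to the grasp point, in mm); z points along the fingers, y is the line along which they close (so a half turn about z gives the same grasp; the last joint's range is limited). The gripper opens to 88 mm and grips with 3 to 60 N. Pads are 20 mm wide; open, the fingers measure 115 mm over their backs; the gripper's body (75 mm by 178 mm) begins 61 mm behind the grasp point.
Start: joints at [-1.131, 0.423, 1.63, -0, 1.089, -0.019], TCP at [276.809, -560.34, 183.975] pointing down, gripper open.
Joint ranges: [-3, 3], [-0.9, 2.11], [0.09, 2.58], [-1.31, 4.45], [0.11, 2.69], [-2.54, 2.54]. Speed limits (rad/s): [2.39, 2.39, 3.01, 3.14, 3.14, 3.14].

INTERFACE

Orientations are given as a rotation vector (axis times angle).
In Python, from workcell import ctrl, cams gives the robot as it stands.
- The arm moves only by the tool move_arm, never from a script. Its argument "steps" is a list of rows, each a list of 3 entries, a list of its own where there are three numbers: the shift along the tool's x, y, z in units of 25 mm (1.0 is 25 mm), then the turn about the tool's z in units of 5 degrees (1.0 is 5 degrees), then the closure, from 0 (fully open) to 1 (shut). A call has 1 to 20 rows; each row shifts and turns the commanded pose from where the row before left it, along the tool's axes as they then stand; what a row does not reach is not made up. A row lasts 1/12 s, in which the tool goes at most 41.7 mm and 7.16 degrees, less where a joint would pass 70% of its speed; a pose out of reach is approached as far as the arm can. A call is refused whole if a number of a shift passes 1 or a number of a turn 1, either way. A call with a gripper value outside its range is refused whole. The fingers move at their own pace and stop on an object; the grip force is fixed at half the most. Time passes only in rows, so rows that do not move let the fingers close. It gives the time, the measured TCP pose, the force, the opening and the grip force at its end, in the units of the state.
- ctrl.get_obs(): the state, without advancing time (a new reading comes with each control period).
- cams.get_image(name): name is "scene" or "top"; returns a dict with "image" (480x640x3 uint8, red, green, blue), "camera_matrix" (3x3 intrinsics, pixels), "xyz" and "rotation" of the camera in the world. Camera axes: x right, y down, z forward; pixel columns grow to the right and rows downward; lengths in mm; the calibration is good to about 2 mm. A picture is of the moment at which its call begins. There is no depth.
- ctrl.close_job(): hands the job in; it is judged then, once.
Trained networks look in the newest picture that a camera, given by its name, has taken for a name from the list of things; names that differ only in an ending like _2 or _b are one class to them, and where a whole thing is asked for, a point or a joint stands for the part that bears it (a point fixed in the world has none). Each returns a list of dicts, best first, with "p" (0 to 1); they miss things now and then, are a little off and sometimes report something else, mostly with a low value. They report only what shows in the picture. A call takes as long as a camera call. They do not tell look-alikes from the thing itself.
- cams.boxes_of(camera, thing): "rect" ([centre column, centre row, width, height] in pixels, round what is visible of it).
- cams.cut_out(camera, thing): "pixels" (480x640 bool, what is visible of it) and "rect" ([centre column, centre row, width, height] in pixels, round what is visible of it).
The state is a dict: "t": time; "qpos": joint angles; "qvel": joint speeds; "joint_torque": joint torques, N m; "ee_pos": TCP position; "orientation": TCP orientation; "ft_force": force on the tool from outside, world axes, zero at the start; "moment": the same for the moment, N m; "width": finger opening in mm; "grasp_force": force on a finger pad.
Only numpy, scipy, OpenCV 4.12 (cv2) and the standard library are available. Lean on these libraries where they do the work, as an engineer would, in place of code of your own. Each camera call takes 0.05 s, during which the arm holds its last target. There are 200 camera calls.

TASK

Lay the block casting flat in the shallow nest of the indexing slide and let go of it. Then pull up the slide's lock plunger by its black knob, move the slide along the tube to the next hole (the middle one), and let the pin down fully home in that hole with the casting still in its nest. Finish with the gripper still holding the knob, pin home: do not let go of it at the end. Leave the other castings and the hexagon key where they lie.

Things in the scene. Friction and masses are not known exactly. Their poses are not given: they have to be found in the camera images.
- block_casting: Loose grey aluminium block casting, 0.2 kg, round stub at one end, lying flat among two other castings at a varying place and yaw. 36 mm (x) by 58 mm (y, with stub) by 30 mm high; the flat-sided block is 26 mm high and spans y = -19 to +29 mm, the stub is at the -y end. Origin: centre of its underside, z up. Grip the block across x from above.
- nest (a point): Shallow aluminium tray on the slide, toward the robot; the casting goes in. Origin: centre of its floor's top face, 50 mm above the bench. Inside 70 mm (x) by 46 mm (y): the casting's length goes along x, either way round. Walls 4 mm thick, 8 mm high. x points across the tube, away from the robot; the slide travels toward -y. Knob axis at x = +77 mm, y = 0. Fixture place and yaw vary.
- knob: Black ribbed upright cylindrical knob of the lock plunger, on top of the slide: 30 mm diameter, 36 mm tall. Origin: centre of its underside, 114 mm above the bench with the pin home; z up. A steel boss of 34 mm diameter ends 4 mm below it. It rises with the plunger and travels with the slide; grip its sides from above.
- plunger (a joint): How far the lock plunger is pulled up, m: 0 = pin fully home in a hole, 0.018 = fully up. A spring drives it down with 4 to 5 N; it drops when let go. The round-nosed 10 mm pin reaches 12.5 mm below the tube's top in 13 mm holes: pull up 13 mm or more to clear. The slide is locked while the pin is in a hole; between holes the pin rides on the tube.
- slide (a joint): Place of the slide along the square tube, m, growing along the nest's -y: 0 = first hole (start), 0.060 = next (middle) hole, 0.120 = last hole. Drags with about 2 N; moves only with the plunger up; about 1.5 mm of play either way in a hole.
- next_hole (a point): Mouth of the middle hole of the three in the tube's top face, 70 mm above the bench: the hole the pin must end in, 60 mm from the first. Hole 13 mm wide. Fixed; its x and y axes run as those of the nest.
- flange_casting: Bystander: round flanged casting, 60 mm diameter, 28 mm high; origin under its centre. Leave alone.
- plate_casting: Bystander: low plate casting with an upright lug, 40 x 60 x 34 mm; origin under its centre. Leave alone.
- hex_key: Bystander: black hexagon key, 38 x 99 x 9 mm, lying on the bench; origin under its centre. Leave alone.
Mind the look-alikes: they are no part of the job. What is shaped like the block_casting but green is not meant.

How it is judged (in metres and radians):
On the way, in this order (a step that is already met when the one before it is completed fails the run):
1. the casting lies in the nest, let go, with the slide still at its first hole (x of block_casting in the frame of nest between -0.015 and 0.015 m and y of block_casting in the frame of nest between -0.01 and 0.01 m and z of block_casting in the frame of nest between -0.004 and 0.004 m and angle between the y axis of block_casting and the x axis of nest, either way round below 0.3 rad and angle between block_casting's own z axis and vertical below 0.15 rad and contact force between the fingers and block_casting below 0.2 N and value of joint slide below 0.01 m and value of joint plunger below 0.003 m), for 0.2 s.
2. the plunger is pulled up at the first hole (value of joint plunger above 0.011 m and value of joint slide below 0.012 m), for 0.1 s.
3. the slide has left the first hole with the gripper on the knob (value of joint slide above 0.04 m and contact force between the fingers and knob above 1 N), for 0.1 s.
At the end, for the whole second after the job is handed in: The slide is at the middle hole (0.060 m within 4 mm), the plunger within 3 mm of fully home, the fingers still hold the knob (more than 2 N of contact), and the casting lies flat in the nest, untouched: its origin within 15 mm (nest x), 10 mm (nest y) and 4 mm (height) of the nest's (value of joint slide between 0.056 and 0.064 m and value of joint plunger below 0.003 m and contact force between the fingers and knob above 2 N and x of block_casting in the frame of nest between -0.015 and 0.015 m and y of block_casting in the frame of nest between -0.01 and 0.01 m and z of block_casting in the frame of nest between -0.004 and 0.004 m and angle between the y axis of block_casting and the x axis of nest, either way round below 0.3 rad and angle between block_casting's own z axis and vertical below 0.15 rad and contact force between the fingers and block_casting below 0.2 N); the arm keeps its last pose, push and grip.
It fails at once if the flange casting is pushed more than 30 mm (distance of flange_casting from where it was at the start of the episode above 0.03 m).
It fails at once if the plate casting is pushed more than 30 mm (distance of plate_casting from where it was at the start of the episode above 0.03 m).
It fails at once if the hex key is pushed more than 30 mm (distance of hex_key from where it was at the start of the episode above 0.03 m).
It also fails if it takes over 58 s, if anything falls off the work surface, if the arm or the gripper's body presses on something with over 40 N, if the wrist force passes 120 N, or if a joint passes its speed limit or range.

## Working session

There is one attempt and no reset: what is moved stays moved. The work goes in short steps, Python scripts to look and compute and a tool call to move; the robot and the scene stay as the last step left them, time stands still between calls to the robot, and variables do not carry over. Pictures are saved under pics/ and viewed, at most 10 in all, crops included, and the job is handed in when it is done.

Besides the shell and the picture viewer there is one more tool, called after ">>>" in YAML: its name, and indented under it one key for each argument. move_arm: Moves the arm, as the interface text tells. Its arguments: {"type":"object","properties":{"steps":{"type":"array"}},"required":["steps"]}

```bash
mkdir -p pics
python3 - <<'E'
from workcell import ctrl,cams
import cv2,numpy as np
for c in("top","scene"):
    d=cams.get_image(c);cv2.imwrite(f"pics/{c}0.png",d["image"][:,:,::-1])
    print(c,d["camera_matrix"],d["xyz"],d["rotation"])
    for n in("block_casting","nest","knob","flange_casting","plate_casting","hex_key"):
        print(n,[(round(b["p"],2),np.round(b["rect"]).tolist()) for b in cams.boxes_of(c,n)[:3]])
o=ctrl.get_obs();print(o["ee_pos"],o["orientation"],o["width"],o["t"])
E
```

```text
top [[488.13724121   0.         319.67993365]
 [  0.         488.13724121 232.01936095]
 [  0.           0.           1.        ]] [ 412.62423846  -45.68541479 1100.5047036 ] [-2.16259695  2.21704015 -0.0897201 ]
block_casting [(0.78, [333.0, 301.0, 25.0, 19.0]), (0.7, [163.0, 162.0, 27.0, 31.0]), (0.59, [216.0, 188.0, 19.0, 26.0])]
nest [(0.58, [326.0, 221.0, 47.0, 72.0])]
knob []
flange_casting [(0.86, [224.0, 253.0, 28.0, 27.0]), (0.64, [324.0, 198.0, 18.0, 19.0])]
plate_casting [(0.59, [173.0, 228.0, 24.0, 25.0])]
hex_key [(0.65, [460.0, 249.0, 23.0, 43.0])]
scene [[485.41678324   0.         328.82124097]
 [  0.         485.41678324 242.75375525]
 [  0.           0.           1.        ]] [-127.91610929 -988.37928455  803.39472727] [-2.06479199  0.60626657 -0.32573864]
block_casting [(0.73, [287.0, 260.0, 22.0, 17.0]), (0.72, [299.0, 291.0, 17.0, 18.0]), (0.71, [322.0, 205.0, 17.0, 17.0])]
nest [(0.81, [349.0, 243.0, 64.0, 50.0])]
knob [(0.74, [362.0, 229.0, 12.0, 18.0])]
flange_casting [(0.52, [289.0, 240.0, 20.0, 17.0])]
plate_casting [(0.74, [291.0, 219.0, 13.0, 9.0])]
hex_key [(0.65, [395.0, 344.0, 50.0, 20.0])]
[ 276.79762382 -560.3609765   184.00944837] [3.05931185e+00 7.14234906e-01 4.27693192e-05] 87.92153567222125 0.7
```

Run:
```python
import cv2
a=cv2.imread("pics/top0.png")[120:330,120:400];cv2.imwrite("pics/a.png",cv2.resize(a,(800,600),interpolation=cv2.INTER_CUBIC))
b=cv2.imread("pics/scene0.png")[180:330,250:450];cv2.imwrite("pics/b.png",cv2.resize(b,(800,600),interpolation=cv2.INTER_CUBIC))
```

```text
(no output)
```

View pics/a.png

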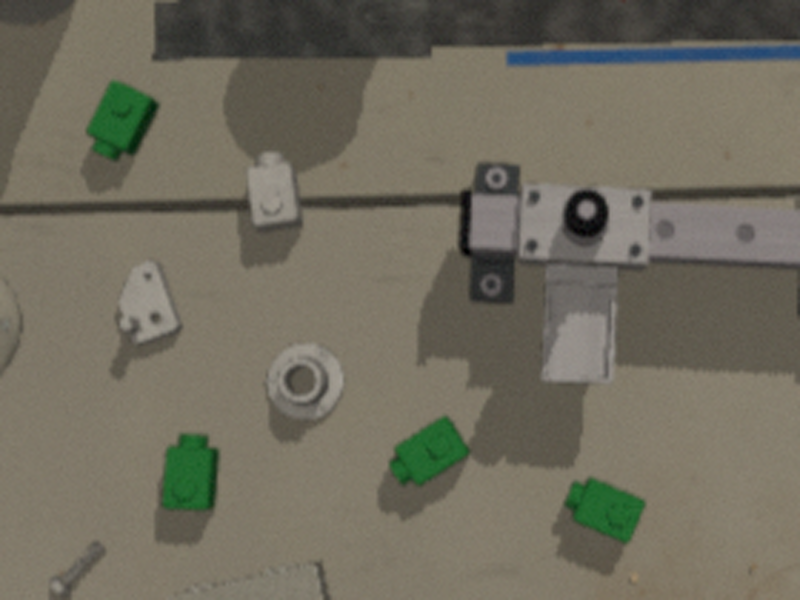

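View pics/b.png

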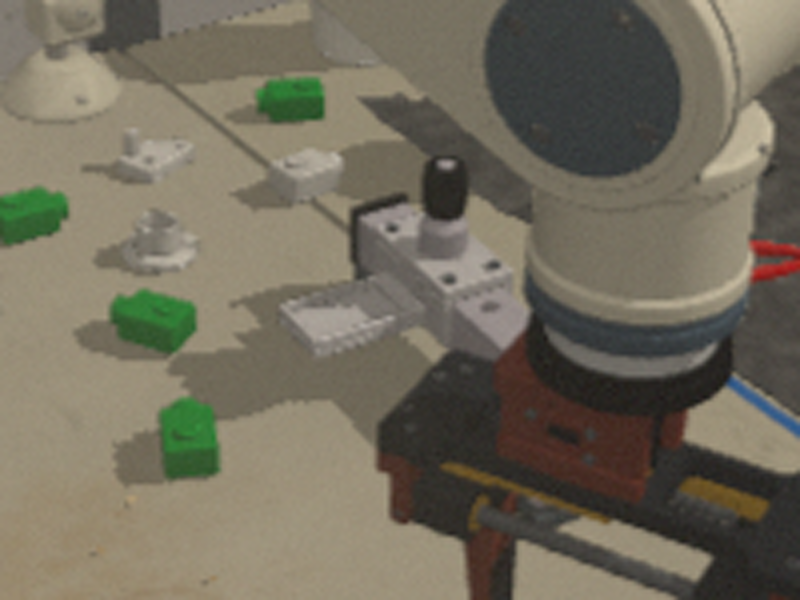

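The grey block is at about top px (215,187), beyond the flange. The fixture has its knob at about (325,195) and its tray at about (322,240). The other three or four blocks are green decoys. Next I'll measure these by fitting models to the masks.

```bash
cat > h.py <<'E'
import numpy as np,cv2
from scipy.optimize import minimize
from workcell import ctrl,cams
C={}
def cam(n):
    d=cams.get_image(n);R=np.array(d["rotation"],float)
    if R.shape==(3,):R=cv2.Rodrigues(R)[0]
    C[n]=(np.array(d["camera_matrix"]),np.array(d["xyz"],float),R,d["image"]);return d["image"]
def proj(n,P):
    K,t,R,_=C[n];p=(np.asarray(P,float)-t)@R@K.T;return p[:,:2]/p[:,2:]
def unp(n,uv,z):
    K,t,R,_=C[n];uv=np.atleast_2d(uv);d=np.c_[uv,np.ones(len(uv))]@np.linalg.inv(K).T@R.T
    return t+d*((z-t[2])/d[:,2])[:,None]
def sil(n,parts):
    m=np.zeros((480*4,640*4),np.uint8)
    for P in parts:
        h=cv2.convexHull(np.float32(proj(n,P)*4+1.5));cv2.fillConvexPoly(m,np.int32(np.round(h)),255)
    return cv2.resize(m,(640,480),interpolation=cv2.INTER_AREA)/255.
def rot(P,x,y,a):
    c,s=np.cos(a),np.sin(a);P=np.asarray(P,float);return np.c_[P[:,0]*c-P[:,1]*s+x,P[:,0]*s+P[:,1]*c+y,P[:,2]]
def box(x0,x1,y0,y1,z0,z1):return [(x,y,z) for x in(x0,x1) for y in(y0,y1) for z in(z0,z1)]
T=np.linspace(0,2*np.pi,32)
def cyl(r,z0,z1):return [(r*np.cos(t),r*np.sin(t),z) for t in T for z in(z0,z1)]
BL=[box(-18,18,-19,29,0,26),box(-9,9,-29,-19,4,22)]
def fit(f,x0,st):
    best=minimize(f,x0,method="Nelder-Mead",options=dict(initial_simplex=np.array([x0]+[np.add(x0,np.eye(len(x0))[i]*st[i]) for i in range(len(x0))]),xatol=.05,fatol=.05))
    return best.x,best.fun
E
python3 - <<'E'
from h import *
for n in("top","scene"):cam(n)
def near(n,t,uv,p=.1):
    c=[m for m in cams.cut_out(n,t) if np.hypot(*(np.array(m["rect"][:2])-uv))<8]
    return c[0]["pixels"].astype(float) if c else None
g=unp("top",[215.5,187],26)[0];print("guess",g,proj("scene",[g]))
M={"top":near("top","block_casting",(216,188)),"scene":near("scene","block_casting",proj("scene",[g])[0])}
print({k:None if v is None else v.sum() for k,v in M.items()})
for sel in(["top"],["scene"],["top","scene"]):
    if any(M[n] is None for n in sel):continue
    f=lambda q:sum(((sil(n,[rot(P,q[0],q[1],q[2]) for P in BL])-M[n])**2).sum() for n in sel)
    rs=[fit(f,[g[0],g[1],a],[6,6,.3]) for a in(-2.9,-1.5,0,1.5)]
    for r in sorted(rs,key=lambda r:r[1])[:2]:print(sel,r)
# knob
K={}
for n,uv,w in(("top",(325,195),14),("scene",(361.5,227),14)):
    v=C[n][3].max(2).astype(float);m=np.zeros((480,640));a,b=int(uv[0]),int(uv[1])
    m[b-w:b+w,a-w:a+w]=v[b-w:b+w,a-w:a+w]<75;nn,l,s,c=cv2.connectedComponentsWithStats(m.astype(np.uint8))
    k=1+np.argmax(s[1:,4]);m=(l==k).astype(np.uint8);cs,_=cv2.findContours(m,0,1);cv2.fillPoly(m,[cv2.convexHull(max(cs,key=len))],1);K[n]=m.astype(float);print(n,m.sum(),s[k])
g=unp("top",[325,195],150)[0]
for sel in(["top"],["scene"],["top","scene"]):
    f=lambda q:sum(((sil(n,[rot(cyl(15,114,150),q[0],q[1],0)])-K[n])**2).sum() for n in sel)
    print("knob",sel,fit(f,g[:2],[5,5]))
# lines
im=cv2.cvtColor(C["top"][3],cv2.COLOR_RGB2GRAY)
L=cv2.createLineSegmentDetector().detect(cv2.resize(im[170:260,270:420],None,fx=4,fy=4,interpolation=cv2.INTER_CUBIC))[0][:,0]/4+[270,170,270,170]-.375*np.array([1,1,1,1])
for l in L:
    if np.hypot(l[2]-l[0],l[3]-l[1])>9:
        w=unp("top",l.reshape(2,2),58);d=w[1]-w[0];print(np.round(l,1),np.round(w[:,:2].ravel(),1),"deg %.1f"%(np.degrees(np.arctan2(d[1],d[0]))%90))
E
```

```text
guess [595.13144509 170.55421287  26.        ] [[326.09405071 220.37054136]]
{'top': np.float64(418.0), 'scene': np.float64(160.0)}
['top'] (array([597.4292395 , 173.41480316,   1.67759044]), np.float64(37.496132256824296))
['top'] (array([597.74166232, 173.62062682,   1.69933606]), np.float64(39.14379084967321))
['scene'] (array([593.15976733, 173.75511716,  -1.03387116]), np.float64(36.97444059976932))
['scene'] (array([598.60699094, 175.59802224,   2.1137036 ]), np.float64(38.64767397154941))
['top', 'scene'] (array([598.07307159, 173.94397499,   1.72138858]), np.float64(91.05233371780085))
['top', 'scene'] (array([597.15373933, 173.62916947,   1.69857807]), np.float64(92.98495963091119))
top 239 [317 187  16  19 197]
scene 257 [356 213  15  22 200]
knob ['top'] (array([554.64016678, -67.61311392]), np.float64(12.213640907343331))
knob ['scene'] (array([566.35579361, -58.87356901]), np.float64(71.94754325259515))
knob ['top', 'scene'] (array([556.23042657, -68.27895188]), np.float64(127.7281968473664))
[284.6 186.6 283.7 205.5] [587.   15.6 546.2  18.4] deg 86.1
[315.5 194.6 321.3
[... 904 characters left out ...]
84.6] deg 85.7
[285.1 206.1 298.9 207.2] [544.7  15.4 541.7 -14.2] deg 84.3
[347.6 185.7 399.5 184.5] [ 585.8 -120.2  585.8 -232.4] deg 0.0
[401.3 182.1 415.1 182.4] [ 590.9 -236.6  589.5 -266.3] deg 87.3
[299.6 209.1 299.4 224.8] [537.4 -15.7 503.7 -14.4] deg 87.9
[309.8 252.9 327.  253.3] [443.  -35.2 441.3 -71.9] deg 87.3
[279.8 191.6 269.7 191. ] [576.4  26.2 578.2  47.7] deg 85.2
[398.5 230.1 399.6 214.1] [ 487.1 -226.6  521.5 -230.2] deg 84.1
[331.4 240.1 331.9 229.8] [469.2 -82.1 491.3 -83.8] deg 85.7
[411.7 231.2 399.8 230.7] [ 484.  -254.9  485.7 -229.3] deg 86.3
[314.9 236.7 310.9 246.6] [477.3 -47.  456.4 -37.9] deg 66.5
[283.6 223.9 284.3 210.4] [506.6  19.4 535.5  17.3] deg 86.0
```

>>> move_arm:
  steps:
    - [[0,0,-0.8],0.975,0]
    - [[0,0,-0.8],0.975,0]
    - [[0,0,-0.8],0.975,0]
    - [[0,0,-0.8],0.975,0]
    - [[0.58,-0.98,0],0,0]
    - [[0.58,-0.98,0],0,0]
    - [[0.58,-0.98,0],0,0]
    - [[0.58,-0.98,0],0,0]
    - [[0.58,-0.98,0],0,0]
    - [[0.58,-0.98,0],0,0]
    - [[0.58,-0.98,0],0,0]
    - [[0.58,-0.98,0],0,0]
    - [[0.58,-0.98,0],0,0]
    - [[0.58,-0.98,0],0,0]
    - [[0.58,-0.98,0],0,0]
    - [[0.58,-0.98,0],0,0]
    - [[0,0,0],0,0]

```text
t: 2.32
ee_pos: [416.0, -244.4, 264.1]
orientation: [-3.135, -0.191, -0.001]
ft_force: [-0.1, 0.5, 0.1]
width: 87.6
grasp_force: 0.0
```

>>> move_arm:
  steps:
    - [[0.575,-0.98,0],0,0]
    - [[0.575,-0.98,0],0,0]
    - [[0.575,-0.98,0],0,0]
    - [[0.575,-0.98,0],0,0]
    - [[0.575,-0.98,0],0,0]
    - [[0.575,-0.98,0],0,0]
    - [[0.575,-0.98,0],0,0]
    - [[0.575,-0.98,0],0,0]
    - [[0.575,-0.98,0],0,0]
    - [[0.575,-0.98,0],0,0]
    - [[0.575,-0.98,0],0,0]
    - [[0.575,-0.98,0],0,0]
    - [[0.575,-0.98,0],0,0]
    - [[0.575,-0.98,0],0,0]
    - [[0.575,-0.98,0],0,0]
    - [[0.575,-0.98,0],0,0]
    - [[0,0,0],0,0]

```text
t: 3.73
ee_pos: [598.7, 172.1, 263.8]
orientation: [-3.134, -0.19, -0.002]
ft_force: [-0.5, 0.7, -0.0]
width: 87.5
grasp_force: 0.0
```

Run:
```python
from h import *
print(ctrl.get_obs()["ee_pos"])
for n in("top","scene"):cv2.imwrite(f"pics/{n}1.png",cam(n)[:,:,::-1])
KN={}
for n,t,uv in(("top","knob",(325,195)),("scene","knob",(362,229)),("scene","block_casting",(326,220))):
    for m in cams.cut_out(n,t):
        print(n,t,round(m["p"],2),np.round(m["rect"],1),m["pixels"].sum())
        if t=="knob" and np.hypot(*(np.array(m["rect"][:2])-uv))<8 and n not in KN:KN[n]=m["pixels"].astype(float)
for sel in [[k] for k in KN]+[list(KN)]:
    f=lambda q:sum(((sil(n,[rot(cyl(15,114,150),q[0],q[1],0)])-KN[n])**2).sum() for n in sel)
    print("knob",sel,fit(f,[556,-68],[5,5]))
a=C["top"][3][175:265,275:395,::-1].copy();b=C["scene"][3][195:285,300:420,::-1].copy()
yaw=np.radians(-4.2);k=np.array([554.6,-67.6]);nc=k-77*np.array([np.cos(yaw),np.sin(yaw)])
out=[]
for n,im,o in(("top",a,(275,175)),("scene",b,(300,195))):
    im=cv2.resize(im,None,fx=5,fy=5,interpolation=cv2.INTER_CUBIC)
    for P in(rot(box(-39,39,-27,27,58,58),*nc,yaw)[[0,1,4,5]] if 0 else rot([(-39,-27,58),(39,-27,58),(39,27,58),(-39,27,58)],*nc,yaw),rot([(15*np.cos(t),15*np.sin(t),150) for t in T],*k,0),rot([(15*np.cos(t),15*np.sin(t),114) for t in T],*k,0)):
        cv2.polylines(im,[np.int32((proj(n,P)-o+.5)*5)],True,(0,0,255),1)
    out.append(im)
cv2.imwrite("pics/ov.png",cv2.resize(np.vstack(out),None,fx=.66,fy=.66))
```

```text
[598.6575917  172.14558839 263.79770865]
top knob 0.65 [327.  222.2  49.7  73.1] 2338
top knob 0.54 [324.1 196.   14.7  17.6] 222
scene knob 0.36 [395.7 344.9  45.6  18.5] 126
scene block_casting 0.65 [325.3 224.5  16.2  13. ] 192
scene block_casting 0.62 [286.4 259.4  20.6  16.3] 250
scene block_casting 0.61 [298.5 290.6  16.4  19.9] 235
scene block_casting 0.59 [258.2 236.3  17.6  14.5] 221
scene block_casting 0.49 [322.1 204.2  17.9  12.9] 135
knob ['top'] (array([555.88713026, -68.02001286]), np.float64(5.518692810457516))
knob ['top'] (array([555.88713026, -68.02001286]), np.float64(5.518692810457516))
```

View pics/ov.png

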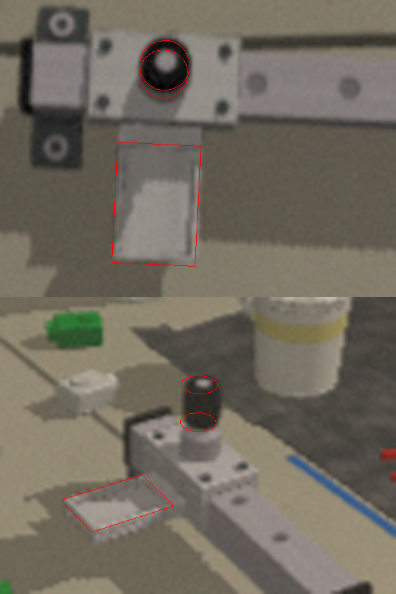

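The overlay fits both views to within about 1–2 mm, so I take knob ≈ (556,-68), nest ≈ (480,-62) and yaw ≈ -4.2°. Now I'll descend on the block.

>>> move_arm:
  steps:
    - [[-0.04,-0.07,0.9],0,0]
    - [[0,0,0.9],0,0]
    - [[0,0,0.9],0,0]
    - [[0,0,0.9],0,0]
    - [[0,0,0.9],0,0]
    - [[0,0,0.9],0,0]
    - [[0,0,0.9],0,0]
    - [[0,0,0.9],0,0]
    - [[0,0,0.9],0,0]
    - [[0,0,0.9],0,0]
    - [[0,0,0.9],0,0]
    - [[0,0,0.27],0,0]
    - [[0,0,0],0,0.3]
    - [[0,0,0],0,0.45]
    - [[0,0,0],0,0.6]
    - [[0,0,0],0,1]
    - [[0,0,0],0,1]
    - [[0,0,0],0,1]
    - [[0,0,0],0,1]

```text
t: 5.57
ee_pos: [596.0, 170.3, 10.4]
orientation: [-3.136, -0.186, -0.001]
ft_force: [0.4, -0.4, -0.1]
width: 44.5
grasp_force: 0.0
```

>>> move_arm:
  steps:
    - [[0,0,0],0,1]
    - [[0,0,0],0,1]
    - [[0,0,0],0,1]
    - [[0,0,0],0,1]
    - [[0,0,0],0,1]

```text
t: 5.98
ee_pos: [595.7, 170.2, 9.7]
orientation: [3.136, 0.186, -0.0]
ft_force: [0.3, 0.5, -0.1]
width: 11.5
grasp_force: 0.0
```

Run:
```python
from h import *
o=ctrl.get_obs();print(o["ee_pos"],o["width"],o["orientation"])
for n in("top","scene"):cam(n)
a=C["top"][3][150:240,160:280,::-1];b=C["scene"][3][175:265,260:380,::-1]
for n in C:print(n,proj(n,[[596,170,10],[598,174,26]]))
cv2.imwrite("pics/c.png",np.vstack([cv2.resize(i,(400,300),interpolation=cv2.INTER_CUBIC) for i in(a,b)]))
```

```text
[595.65408989 170.22630389   9.65219507] 11.457225795023687 [ 3.13606159e+00  1.86047226e-01 -2.20905085e-04]
top [[217.18905062 187.77479362]
 [213.92999113 185.75498375]]
scene [[326.45607046 224.6492925 ]
 [326.27497063 219.69026198]]
```

View pics/c.png

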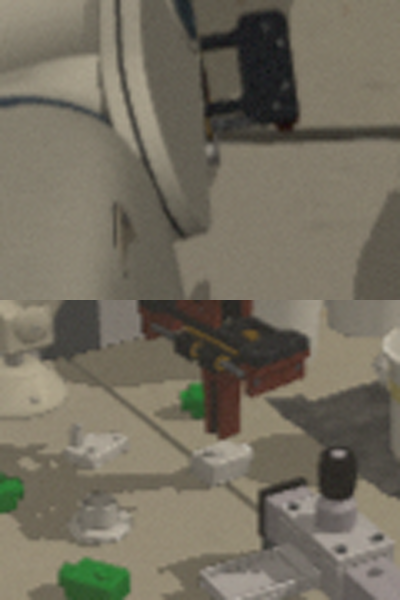

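Run:
```python
from h import *
for n in("top","scene"):cam(n)
R=cv2.Rodrigues(np.array(ctrl.get_obs()["orientation"]))[0];p=ctrl.get_obs()["ee_pos"];print(np.round(R,2))
q=np.array([p,p-80*R[:,2],p-80*R[:,2]+89*R[:,1],p-80*R[:,2]-89*R[:,1],p-80*R[:,2]+37*R[:,0],p-80*R[:,2]-37*R[:,0]])
for n,o in(("top",(160,150)),("scene",(260,175))):print(n,np.round((proj(n,q)-o)/.3).tolist())
ms=[m for m in cams.cut_out("scene","block_casting") if np.hypot(m["rect"][0]-326,m["rect"][1]-224)<8]
if ms:
    M=ms[0]["pixels"].astype(float);print(ms[0]["rect"],M.sum())
    for a in(1.3,1.69,2.0,-1.45):print(fit(lambda q:((sil("scene",[rot(P,*q) for P in BL])-M)**2).sum(),[598,174,a],[8,8,.2]))
    for a in(1.69,):
        s=sil("scene",[rot(P,598,174,a) for P in BL]);r,c=np.where(s>.5);print(c.min(),c.max(),r.min(),r.max(),s.sum());r,c=np.where(M>.5);print(c.min(),c.max(),r.min(),r.max())
```

```text
[[ 0.99  0.12 -0.  ]
 [ 0.12 -0.99 -0.  ]
 [-0.    0.   -1.  ]]
top [[190.0, 126.0], [165.0, 106.0], [306.0, 86.0], [23.0, 126.0], [157.0, 48.0], [172.0, 164.0]]
scene [[221.0, 166.0], [220.0, 93.0], [282.0, 128.0], [164.0, 61.0], [250.0, 81.0], [190.0, 105.0]]
[326.1, 222.4, 16.3, 5.8] 180.0
(array([596.55723005, 175.54760999,   1.38725796]), np.float64(35.3843906189927))
(array([601.75425812, 178.88910799,   1.80327137]), np.float64(28.208673587081893))
(array([600.58757283, 178.21150809,   1.90155279]), np.float64(27.720538254517496))
(array([592.23762509, 176.33674763,  -1.29079218]), np.float64(28.19587850826605))
316 335 216 231 223.25882352941176
317 334 217 229
```

Run:
```python
from h import *
for n in("top","scene"):cam(n)
b=cv2.resize(C["scene"][3][180:240,286:366,::-1],(800,600),interpolation=cv2.INTER_CUBIC)
p=ctrl.get_obs()["ee_pos"]
for dz in(0,10,20,30,40,80):
    u=(proj("scene",[p+[0,0,dz]])[0]-[286,180]+.5)*10;cv2.drawMarker(b,tuple(int(v) for v in u),(255,0,0),0,16,2)
for P in BL:
  for z in(0,26):
    Q=np.array([v for v in P]);Q=np.array([(Q[:,0].min(),Q[:,1].min(),z),(Q[:,0].max(),Q[:,1].min(),z),(Q[:,0].max(),Q[:,1].max(),z),(Q[:,0].min(),Q[:,1].max(),z)]);cv2.polylines(b,[np.int32((proj("scene",rot(Q,598,174,1.69))-[286,180]+.5)*10)],True,(0,255,255),1)
cv2.imwrite("pics/d.png",b)
```

```text
(no output)
```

View pics/d.png

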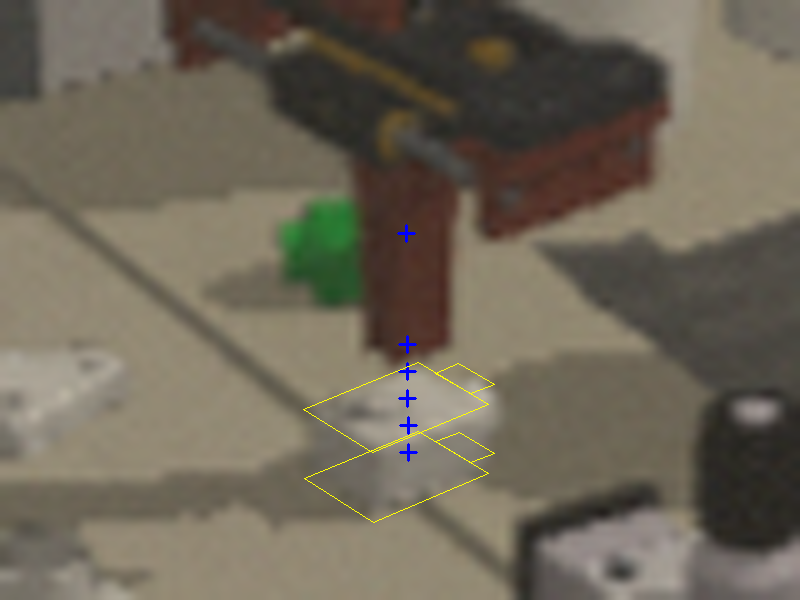

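Run:
```python
from h import *
for n in("top","scene"):cam(n)
out=[]
for f,p,w,h in(("scene1",[598.7,172.1,263.8],160,120),("scene0",[276.8,-560.3,184],160,120)):
    im=cv2.imread(f"pics/{f}.png");p=np.array(p);u=proj("scene",[p])[0];x0=int(max(0,min(640-w,u[0]-w/2)));y0=int(max(0,min(480-h,u[1]-h/2)))
    print(f,u,x0,y0)
    b=cv2.resize(im[y0:y0+h,x0:x0+w],(400,300),interpolation=cv2.INTER_CUBIC)
    for dz in(0,30,80):
        v=(proj("scene",[p+[0,0,dz]])[0]-[x0,y0]+.5)*2.5;cv2.drawMarker(b,tuple(int(i) for i in v),(255,0,0),0,14,2)
    out.append(b)
cv2.imwrite("pics/e.png",np.vstack(out))
```

```text
scene1 [326.09664783 150.3668994 ] 246 90
scene0 [396.83778885 369.48749923] 316 309
```

View pics/e.png

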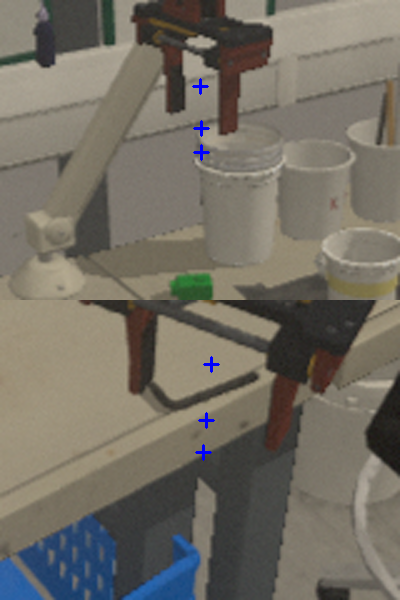

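Shown in both pictures: the real fingertips sit about 30–35 mm above the reported TCP. In scene1 the tip midpoint is at crop (201,122), against a projected TCP at (201,152). In scene0 it is (207,420) against (203,452). So the gripper closed above the block without touching it. I'll open, correct sideways and descend by feel.

>>> move_arm:
  steps:
    - [[0.1,-0.14,0],0,0]
    - [[0,0,0],0,0]
    - [[0,0,0],0,0]
    - [[0,0,0],0,0]
    - [[0,0,0],0,0]
    - [[0,0,0],0,0]
    - [[0,0,0],0,0]
    - [[0,0,0],0,0]
    - [[0,0,0],0,0]
    - [[0,0,0.2],0,0]
    - [[0,0,0.2],0,0]
    - [[0,0,0.2],0,0]
    - [[0,0,0],0,0]

```text
t: 7.52
ee_pos: [596.8, 173.7, -6.7]
orientation: [3.136, 0.186, -0.003]
ft_force: [0.2, 0.2, 0.1]
width: 83.7
grasp_force: 0.0
```

>>> move_arm:
  steps:
    - [[0,0,0.2],0,0]
    - [[0,0,0.2],0,0]
    - [[0,0,0.2],0,0]
    - [[0,0,0],0,0]

```text
t: 7.85
ee_pos: [597.0, 173.8, -21.5]
orientation: [3.136, 0.186, -0.003]
ft_force: [-0.8, -0.4, 1.3]
width: 87.8
grasp_force: 0.0
```

>>> move_arm:
  steps:
    - [[0,0,0.12],0,0]
    - [[0,0,0.12],0,0]
    - [[0,0,0],0,0]

```text
t: 8.1
ee_pos: [597.5, 173.9, -26.8]
orientation: [3.136, 0.186, -0.001]
ft_force: [0.4, -0.5, 0.1]
width: 87.7
grasp_force: 0.0
```

>>> move_arm:
  steps:
    - [[0,0,0.1],0,0]
    - [[0,0,0.1],0,0]
    - [[0,0,0],0,0]

```text
t: 8.35
ee_pos: [597.5, 173.9, -31.7]
orientation: [3.136, 0.186, -0.001]
ft_force: [-0.6, 0.2, 0.2]
width: 87.4
grasp_force: 0.0
```

>>> move_arm:
  steps:
    - [[0,0,0.08],0,0]
    - [[0,0,0.08],0,0]
    - [[0,0,0],0,0]

```text
t: 8.6
ee_pos: [597.5, 173.9, -35.7]
orientation: [3.136, 0.186, -0.001]
ft_force: [-0.4, -0.1, 0.2]
width: 88.0
grasp_force: 0.0
```

>>> move_arm:
  steps:
    - [[0,0,0.08],0,0]
    - [[0,0,0.06],0,0]
    - [[0,0,0],0,0]

```text
t: 8.85
ee_pos: [597.9, 174.0, -38.5]
orientation: [-3.136, -0.186, -0.0]
ft_force: [-0.6, -0.6, 3.8]
width: 88.0
grasp_force: 2.0
```

Bench contact came at a reported z of about -38, so the tips are 38 mm above what is reported, as in the pictures. I'll raise to a tip height of about 9 mm and grip.

>>> move_arm:
  steps:
    - [[0,0,-0.42],0,0]
    - [[0,0,0],0,0.4]
    - [[0,0,0],0,1]
    - [[0,0,0],0,1]
    - [[0,0,0],0,1]
    - [[0,0,0],0,1]
    - [[0,0,0],0,1]
    - [[0,0,0],0,1]
    - [[0,0,0],0,1]
    - [[0,0,0],0,1]
    - [[0,0,0],0,1]

```text
t: 9.77
ee_pos: [597.8, 174.0, -28.4]
orientation: [-3.136, -0.186, 0.0]
ft_force: [-0.5, 0.5, -0.8]
width: 35.6
grasp_force: 30.0
```

>>> move_arm:
  steps:
    - [[0,0,-0.9],0,1]
    - [[0,0,-0.9],0,1]
    - [[0,0,-0.9],0,1]
    - [[0,0,-0.9],0,1]
    - [[0,0,-0.9],0.73,1]
    - [[0,0,-0.9],0.73,1]
    - [[0,0,-0.9],0.73,1]
    - [[-0.4,0.97,0],0,1]
    - [[-0.4,0.97,0],0,1]
    - [[-0.4,0.97,0],0,1]
    - [[-0.4,0.97,0],0,1]
    - [[-0.4,0.97,0],0,1]
    - [[-0.4,0.97,0],0,1]
    - [[-0.4,0.97,0],0,1]
    - [[-0.4,0.97,0],0,1]
    - [[-0.4,0.97,0],0,1]
    - [[-0.4,0.97,0],0,1]
    - [[0,0,0],0,1]
    - [[0,0,0],0,1]

```text
t: 11.35
ee_pos: [479.6, -61.4, 129.1]
orientation: [-3.139, 0.118, 0.001]
ft_force: [-1.2, -0.2, -3.0]
width: 35.9
grasp_force: 30.0
```

Run:
```python
from h import *
for n in("top","scene"):cam(n)
o=ctrl.get_obs();p=o["ee_pos"];R=cv2.Rodrigues(np.array(o["orientation"]))[0];hd=np.degrees(np.arctan2(R[1,0],R[0,0]));print(p,hd,o["width"])
yaw=np.radians(-4.2);nc=(480,-62.2);zb=p[2]+28.4
out=[]
for n,o in(("scene",(290,170)),("top",(260,150))):
    im=cv2.resize(C[n][3][o[1]:o[1]+100,o[0]:o[0]+133,::-1],None,fx=4,fy=4,interpolation=cv2.INTER_CUBIC)
    for P,c in((rot([(-39,-27,58),(39,-27,58),(39,27,58),(-39,27,58)],*nc,yaw),(0,0,255)),(rot([(-18,-19,zb),(18,-19,zb),(18,29,zb),(-18,29,zb)],p[0],p[1],np.radians(hd)+np.pi/2),(255,0,0)),(rot([(-18,-19,zb+26),(18,-19,zb+26),(18,29,zb+26),(-18,29,zb+26)],p[0],p[1],np.radians(hd)+np.pi/2),(255,0,0))):
        cv2.polylines(im,[np.int32((proj(n,P)-o+.5)*4)],True,c,1)
    out.append(im)
cv2.imwrite("pics/f.png",cv2.resize(np.vstack(out),None,fx=.74,fy=.74))
```

```text
[480.66146361 -60.36329837 129.21291904] -4.184589805637784 35.82465704202228
```

View pics/f.png

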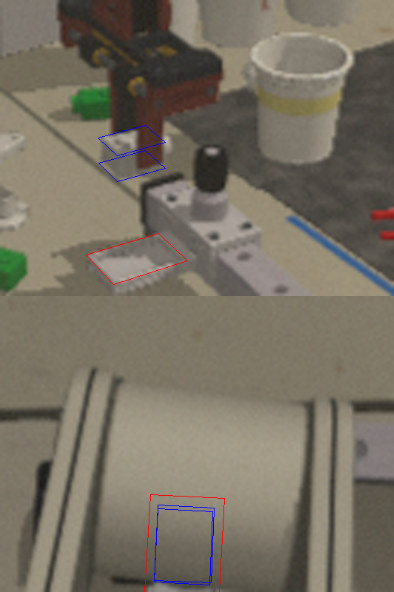

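The casting hangs as predicted (blue outline on the part at crop ~(135,150)), above the tray. Now I'll lower it.

>>> move_arm:
  steps:
    - [[0,0.04,0.8],0,1]
    - [[0,0,0.8],0,1]
    - [[0,0,0.8],0,1]
    - [[0,0,0.6],0,1]
    - [[0,0,0.4],0,1]
    - [[0,0,0.3],0,1]
    - [[0,0,0.2],0,1]
    - [[0,0,0.1],0,1]
    - [[0,0,0],0,1]

```text
t: 12.2
ee_pos: [480.6, -61.4, 29.2]
orientation: [-3.14, 0.114, -0.0]
ft_force: [0.0, -0.5, -3.3]
width: 35.5
grasp_force: 30.0
```

>>> move_arm:
  steps:
    - [[0,0.02,0.1],0,1]
    - [[0,0,0.1],0,1]
    - [[0,0,0.04],0,1]
    - [[0,0,0],0,1]

```text
t: 12.53
ee_pos: [480.6, -62.2, 23.5]
orientation: [3.139, -0.114, 0.001]
ft_force: [-0.1, 0.4, -1.1]
width: 35.4
grasp_force: 30.0
```

>>> move_arm:
  steps:
    - [[0,0,0.04],0,1]
    - [[0,0,0.03],0,1]
    - [[0,0,0],0,1]

```text
t: 12.78
ee_pos: [480.4, -62.1, 22.7]
orientation: [-3.14, 0.114, -0.001]
ft_force: [-5.0, 1.8, 13.7]
width: 35.6
grasp_force: 30.0
```

Contact came at floor height. Release and lift.

>>> move_arm:
  steps:
    - [[0,0,-0.04],0,0.6]
    - [[0,0,0],0,0.3]
    - [[0,0,0],0,0.2]
    - [[0,0,0],0,0]
    - [[0,0,0],0,0]
    - [[0,0,0],0,0]
    - [[0,0,-0.4],0,0]
    - [[0,0,-0.9],0,0]
    - [[0,0,-0.9],0,0]
    - [[0,0,-0.9],0,0]
    - [[0,0,-0.9],0,0]
    - [[0,0,-0.9],0,0]
    - [[0,0,-0.9],0,0]
    - [[0,0,0],0,0]

```text
t: 13.95
ee_pos: [483.1, -62.5, 172.1]
orientation: [3.139, -0.114, 0.012]
ft_force: [0.1, 0.2, 0.1]
width: 87.8
grasp_force: 0.0
```

Run:
```python
from h import *
for n in("top","scene"):cam(n)
o=ctrl.get_obs();p=o["ee_pos"];print(p,o["width"],o["ft_force"])
yaw=np.radians(-4.2);nc=(480,-62.2)
out=[]
for n,o in(("scene",(290,180)),("top",(260,170))):
    im=cv2.resize(C[n][3][o[1]:o[1]+100,o[0]:o[0]+133,::-1],None,fx=4,fy=4,interpolation=cv2.INTER_CUBIC)
    for P,c in((rot([(-39,-27,58),(39,-27,58),(39,27,58),(-39,27,58)],*nc,yaw),(0,0,255)),(rot([(-18,-19,76),(18,-19,76),(18,29,76),(-18,29,76)],*nc,yaw+np.pi/2),(255,0,0))):
        cv2.polylines(im,[np.int32((proj(n,P)-o+.5)*4)],True,c,1)
    out.append(im)
cv2.imwrite("pics/g.png",cv2.resize(np.vstack(out),None,fx=.74,fy=.74))
```

```text
[480.8024251  -62.15959358 168.45142022] 87.72324479426727 [-0.41256933  0.11430984 -0.61841213]
```

View pics/g.png

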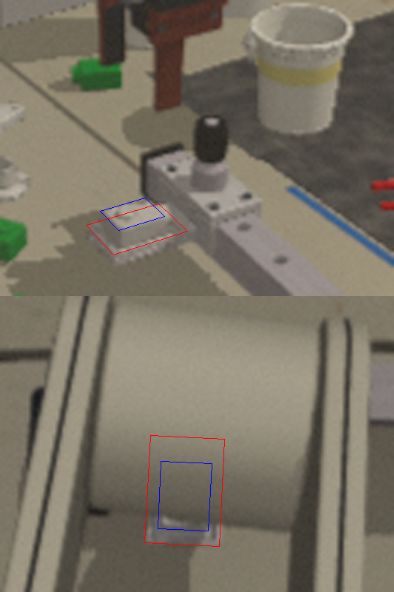

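The casting lies in the tray, top face on the predicted outline at crop (132,214). Now the knob.

>>> move_arm:
  steps:
    - [[0.75,0,0],0,0]
    - [[0.75,0,0],0,0]
    - [[0.75,0,0],0,0]
    - [[0.76,0.01,0],0,0]
    - [[0,0,0.8],0,0]
    - [[0,0,0.8],0,0]
    - [[0,0,0.8],0,0]
    - [[0,0,0.6],0,0]
    - [[0,0,0.4],0,0]
    - [[0,0,0.2],0,0]
    - [[0,0,0],0,0]
    - [[0,0,0],0,0]

```text
t: 15.05
ee_pos: [555.4, -67.8, 77.4]
orientation: [-3.139, 0.114, 0.001]
ft_force: [-0.9, 0.0, 0.4]
width: 87.7
grasp_force: 0.0
```

>>> move_arm:
  steps:
    - [[0,0,0],0,0.4]
    - [[0,0,0],0,0.6]
    - [[0,0,0],0,1]
    - [[0,0,0],0,1]
    - [[0,0,0],0,1]
    - [[0,0,0],0,1]
    - [[0,0,0],0,1]
    - [[0,0,0],0,1]
    - [[0,0,0],0,1]
    - [[0,0,0],0,1]
    - [[0,0,0],0,1]
    - [[0,0,0],0,1]

```text
t: 16.05
ee_pos: [555.4, -67.8, 77.5]
orientation: [-3.14, 0.114, 0.0]
ft_force: [0.0, 0.5, 0.0]
width: 29.6
grasp_force: 30.0
```

>>> move_arm:
  steps:
    - [[0,0,-0.16],0,1]
    - [[0,0,-0.16],0,1]
    - [[0,0,-0.16],0,1]
    - [[0,0,-0.16],0,1]
    - [[0,0,0],0,1]
    - [[0,0,0],0,1]
    - [[0,0,0],0,1]

```text
t: 16.63
ee_pos: [555.3, -67.8, 93.5]
orientation: [-3.14, 0.114, -0.0]
ft_force: [1.3, 0.5, -5.4]
width: 29.7
grasp_force: 30.0
```

Plunger up 16 mm, spring force felt. Slide 60 mm along tool +y.

>>> move_arm:
  steps:
    - [[0,0.1,0],0,1]
    - [[0,0.2,0],0,1]
    - [[0,0.2,0],0,1]
    - [[0,0.2,0],0,1]
    - [[0,0.2,0],0,1]
    - [[0,0.2,0],0,1]
    - [[0,0.2,0],0,1]
    - [[0,0.2,0],0,1]
    - [[0,0.2,0],0,1]
    - [[0,0.2,0],0,1]
    - [[0,0.2,0],0,1]
    - [[0,0.2,0],0,1]
    - [[0,0.2,0],0,1]
    - [[0,0,0],0,1]
    - [[0,0,0],0,1]
    - [[0,0,0],0,1]

```text
t: 17.97
ee_pos: [550.7, -130.5, 93.5]
orientation: [3.139, -0.114, -0.0]
ft_force: [-0.1, -2.0, -5.7]
width: 29.3
grasp_force: 30.0
```

I overshot by 2.5 mm, so I'll step back and then lower.

>>> move_arm:
  steps:
    - [[0,-0.1,0],0,1]
    - [[0,0,0],0,1]
    - [[0,0,0.1],0,1]
    - [[0,0,0.1],0,1]
    - [[0,0,0],0,1]
    - [[0,0,0],0,1]

```text
t: 18.47
ee_pos: [551.0, -127.4, 88.2]
orientation: [-3.139, 0.114, 0.0]
ft_force: [1.3, 1.3, -6.0]
width: 30.0
grasp_force: 30.0
```

>>> move_arm:
  steps:
    - [[0,0,0.1],0,1]
    - [[0,0,0.1],0,1]
    - [[0,0,0.1],0,1]
    - [[0,0,0],0,1]
    - [[0,0,0],0,1]

```text
t: 18.88
ee_pos: [550.9, -127.6, 80.7]
orientation: [-3.139, 0.114, 0.0]
ft_force: [1.2, 1.2, -5.9]
width: 29.7
grasp_force: 30.0
```

>>> move_arm:
  steps:
    - [[0,0,0.08],0,1]
    - [[0,0,0.05],0,1]
    - [[0,0,0.02],0,1]
    - [[0,0,0],0,1]
    - [[0,0,0],0,1]
    - [[0,0,0],0,1]

```text
t: 19.38
ee_pos: [551.0, -127.7, 77.5]
orientation: [3.139, -0.114, 0.0]
ft_force: [-0.8, 0.6, 1.2]
width: 29.6
grasp_force: 30.0
```

The pull of the spring is gone at the starting height, so the pin is home. One last look at the casting.

Run:
```python
from h import *
cam("scene");n="scene";o=(290,180)
yaw=np.radians(-4.2);nc=(480-4.4,-62.2-59.8)
im=cv2.resize(C[n][3][o[1]:o[1]+100,o[0]:o[0]+133,::-1],None,fx=4,fy=4,interpolation=cv2.INTER_CUBIC)
cv2.polylines(im,[np.int32((proj(n,rot([(-39,-27,58),(39,-27,58),(39,27,58),(-39,27,58)],*nc,yaw))-o+.5)*4)],True,(0,0,255),1)
cv2.polylines(im,[np.int32((proj(n,rot([(-18,-19,76),(18,-19,76),(18,29,76),(-18,29,76)],*nc,yaw+np.pi/2))-o+.5)*4)],True,(255,0,0),1)
cv2.imwrite("pics/z.png",im)
```

```text
(no output)
```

View pics/z.png

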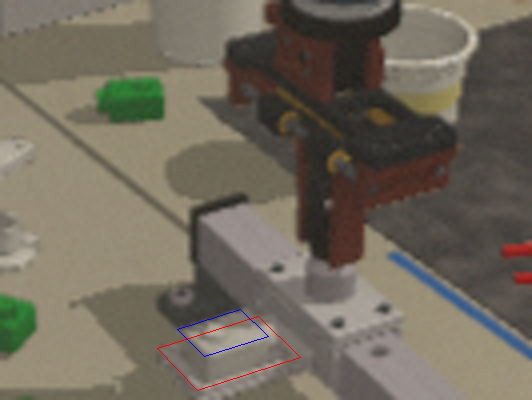

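The slide has moved to the middle hole. The casting lies flat in the tray at crop (230,340), and the fingers hold the knob at (330,240). Handing in.

```bash
python3 -c "
from workcell import ctrl
print(ctrl.close_job())"
```

```text
the job is handed in; nothing more can be done
None
```

The job is handed in: the casting lies in the nest, the slide is at the middle hole with the pin home by height and spring force, and the gripper is still holding the knob; no verdict came back.

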